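Load the polishing fixture and hold its clamp lever at the third click

ROBOT

A 6-joint arm with a two-finger parallel gripper is mounted at the origin on the work surface. World frame = base frame: x ahead of the robot, y to its left, z up, the work surface at z = 0. Lengths are in m, angles in rad, forces in N, time in s.
With the tool pointing down it reaches from about 0.3 to 0.875 m from the base axis. Payload 4.2 kg.
Tool frame: the origin (TCP) lies at the very end of the fingers, on their centre line; the grasp point (between the pads) lies 19 mm behind it; z points along the fingers, y is the line along which they close (so a half turn about z gives the same grasp; the last joint's range is limited). The gripper opens to 85 mm and grips with 20 to 120 N. Pads are 22 mm wide; open, the fingers measure 114 mm over their backs; the gripper's body (76 mm by 85 mm) begins 54 mm behind the grasp point. The pads swing forward as they close: fully open they stand 13 mm farther back than shut.
Start: joints at [-1.32, 0.32, 1.565, -0, 1.257, -0.02], TCP at [0.154, -0.554, 0.21] pointing down, gripper open.
Joint ranges: [-3.11, 3.11], [-0.84, 2.01], [0.21, 2.61], [-1.34, 4.49], [0.05, 2.63], [-2.56, 2.56]. Speed limits (rad/s): [2.57, 2.57, 3.14, 3.14, 3.14, 3.14].

INTERFACE

Orientations are given as a unit quaternion [x, y, z, w].
In Python, from bench import status, eyes, ticket gives the robot as it stands.
- The arm moves only by the tool step_arm, never from a script. Its argument "rows" is a list of rows, each a list of 7 numbers: the turn, a rotation vector about the world's x, y, z in rad, then the shift along the world's x, y, z in m, then the closure in counts, from 0 (fully open) to 255 (shut). A call has 1 to 5 rows; each row is the pose to reach, as a shift and turn from the pose commanded when the call began; what a row does not reach only later rows make up. A row lasts 1/12 s, in which the tool goes at most 41.7 mm and 7.16 degrees, less where a joint would pass 70% of its speed; a pose out of reach is approached as far as the arm can. A call with a gripper value outside its range is refused whole. The fingers move at their own pace and stop on an object; "squeeze" is the grip in N (left out, the last holds). Time passes only in rows, so rows that repeat a pose let the fingers close. It gives the time, the measured TCP pose, the force, the opening and the grip force at its end, in the units of the state.
- status.sense(): the state, without advancing time (a new reading comes with each control period).
- eyes.snapshot(name): name is "side" or "top" or "wrist"; returns a dict with "frame" (480x640x3 uint8, red, green, blue), "intrinsics" (3x3 intrinsics, pixels), "distortion" ([k1, k2, p1, p2, k3] as OpenCV has them; the pictures are not rectified), "rvec" (rotation vector, rad) and "tvec" (3), from world to camera coordinates, as OpenCV has them. Camera axes: x right, y down, z forward; pixel columns grow to the right and rows downward; lengths in m; the calibration is good to about 2 mm. A picture is of the moment at which its call begins. There is no depth.
- ticket.close_job(): hands the job in; it is judged then, once.
The state is a dict: "t": time; "joint_pos": joint angles; "joint_vel": joint speeds; "effort": joint torques, N m; "tool_pos": TCP position; "tool_rot": TCP orientation; "wrist_force": force on the tool from outside, world axes, zero at the start; "torque": the same for the moment, N m; "grip_width": opening from 0.0 (shut) to 1.0 (fully open); "grip_force": force on a finger pad.
Only numpy, scipy, OpenCV 4.12 (cv2) and the standard library are available. Lean on these libraries where they do the work, as an engineer would, in place of code of your own. Each camera call takes 0.05 s, during which the arm holds its last target. There are 200 camera calls.

TASK

Take the two plain cylindrical-headed brass blanks from the wooden rack and drop each, stem down, into the bore of the steel fixture that fits it (large in large, small in small) until its head sits home on the block. Only then draw the fixture's spring-return lever clockwise (seen from above) exactly three clicks, never on to a fourth, which would dent the soft brass, and keep holding it there: finish with the gripper still holding the lever at the third click, since it flies back if let go. Leave the other pieces in the rack and everything else on the bench where they are.

Things in the scene. Friction and masses are not known exactly. Their poses are not given: they have to be found in the camera images.
- large_blank: large brass blank, standing stem down in the rack: round stem 20 mm diameter, 30 mm long, below a plain cylindrical head 26 mm diameter, 34 mm tall; 64 mm in all, about 0.16 kg. Origin at the centre of the stem's foot, z up along the stem.
- small_blank: small brass blank, the same shape and height: stem 14 mm diameter, 30 mm long; cylindrical head 20 mm diameter, 34 mm tall; 64 mm in all, about 0.09 kg. Origin at the centre of the stem's foot, z up.
- rack: fixed wooden rack, 150 x 150 mm, 30 mm tall, with four round sockets (24 mm wide, 12 mm deep) 35 mm either way from its centre along its x and y. The four brass pieces stand in them loosely, in any order, feet 18 mm above the bench, so the blanks' heads span 48 to 82 mm above the bench. Origin at the centre of its underside; x and y along its sides.
- fixture: fixed steel holding fixture on a base plate 150 (x) x 300 (y) mm, 12 mm thick: at its +y end a bored block, 90 (x) x 150 (y) mm, top 50 mm above the bench, the two bores on its middle line along y; at its -y end the lever's toothed wheel on a drum. Origin on the bench, in line with the bores and the pivot; yaw within 0.3 rad.
- jaw: steel jaw bar, 135 mm long, 20 mm high, along y on top of the fixture's block; its face is 39 mm to +x of the bores' line with the lever at rest. It follows the lever towards the heads, 22.5 mm per rad, and does not yet touch them at three clicks. Origin under its middle, 6 mm behind the face.
- bore_large (a point): centre of the mouth of the large bore, on the block's top, 50 mm above the bench: 22.5 mm diameter, 34 mm deep, 2 mm chamfer. The head of a blank that is home rests on the block, the stem's foot 30 mm below this point.
- bore_small (a point): centre of the mouth of the small bore: 16.5 mm diameter, 34 mm deep, 2 mm chamfer; 75 mm from the large bore, on the lever's side of it.
- pivot (a point): point on the lever's vertical pivot axis, at the centre of the toothed wheel (50 mm radius over the teeth), 65 mm above the bench. The lever turns clockwise about it, seen from above. A spring pawl on the fixture rides over the wheel's teeth and clicks; it does not hold the lever against its return spring.
- lever: the lever with its toothed wheel. At its outer end, 110 mm from the pivot axis, stands the handle: a round black post 16 mm in diameter, free from 82 mm to 132 mm above the bench, on a 26 mm wide steel boss (70 to 82 mm) on an 18 mm wide bar. Origin on the pivot axis, 58 mm above the bench; at rest its x axis is the fixture's.
- handle_grip (a point): point on the axis of the handle's post at the height to grip it, 112 mm above the bench.
- lever_angle (a joint): lever angle, rad: 0 at rest (pointing 0.66 rad clockwise of the fixture's +x), growing clockwise to 1.5. Spring return, about 8 N at the handle. A click every 0.32 rad (35 mm at the handle): the push needed rises to about 10 N, falls by 3 to 5 N as a tooth passes (0.16, 0.48, 0.80, 1.12 rad), and rises again from the notch after it (0.32, 0.64, 0.96, 1.28 rad for clicks 1 to 4).
- cone_piece: brass piece with a conical head (28 mm wide at its foot, 62 mm tall in all), standing in the rack; not wanted. Origin at its foot.
- ball_piece: brass piece with a ball-shaped head (28 mm wide, 60 mm tall in all), standing in the rack; not wanted. Origin at its foot.
- tin: closed aluminium tin, 66 mm diameter, 75 mm tall; bystander. Origin under its centre.
- compound_bar: reddish-brown bar of polishing compound, 90 x 45 x 35 mm; bystander. Origin under its centre.
- brush: hand brush lying on the bench; bystander.
- screwdriver: screwdriver lying on the bench; bystander.
- cup: open steel cup, 74 mm diameter, 80 mm tall; bystander. Origin under its centre.
Not all that is in view belongs to the job. What is shaped like the large_blank but purple is not meant. Leave any white look-alike of the small_blank alone.

How it is judged:
On the way:
1. both blanks home in their bores, the lever still at rest (z of large_blank in the frame of bore_large below -0.028 m and horizontal distance between large_blank and bore_large below 0.004 m and angle between each of large_blank, small_blank's own z axis and vertical below 0.08 rad and z of small_blank in the frame of bore_small below -0.028 m and horizontal distance between small_blank and bore_small below 0.004 m and value of joint lever_angle below 0.1 rad), for 0.2 s.
At the end, for the whole second after the job is handed in: Both blanks are home (foot at least 28 mm below the mouth of its own bore, within 4 mm of its axis, upright within 0.08 rad) and at rest; the lever stands still between its third and fourth click (0.83 to 1.09 rad), and the fingers are still holding the lever (more than 0.5 N) (z of large_blank in the frame of bore_large below -0.028 m and horizontal distance between large_blank and bore_large below 0.004 m and angle between each of large_blank, small_blank's own z axis and vertical below 0.08 rad and z of small_blank in the frame of bore_small below -0.028 m and horizontal distance between small_blank and bore_small below 0.004 m and value of joint lever_angle between 0.83 and 1.09 rad and velocity of joint lever_angle between -0.1 and 0.1 rad/s and contact force between the fingers and lever above 0.5 N and linear speed of each of large_blank, small_blank below 0.03 m/s); the arm keeps its last pose, push and grip.
It fails at once if the lever is drawn on to the fourth click (beyond 1.14 rad) (value of joint lever_angle above 1.14 rad).
It fails at once if the lever is drawn past its first click while a blank is not in its bore (value of joint lever_angle above 0.2 rad and (not (z of large_blank in the frame of bore_large below -0.024 m and horizontal distance between large_blank and bore_large below 0.004 m and angle between large_blank's own z axis and vertical below 0.08 rad) or not (z of small_blank in the frame of bore_small below -0.024 m and horizontal distance between small_blank and bore_small below 0.004 m and angle between small_blank's own z axis and vertical below 0.08 rad))).
It fails at once if a bystander is moved by more than 30 mm (distance of any of cone_piece, ball_piece, tin, compound_bar, brush, screwdriver, cup from where it was at the start of the episode above 0.03 m).
It also fails if it takes over 67 s, if anything falls off the work surface, if the arm or the gripper's body presses on something with over 40 N, if the wrist force passes 120 N, or if a joint passes its speed limit or range.

## Working session

There is one attempt and no reset: what is moved stays moved. The work goes in short steps, Python scripts to look and compute and a tool call to move; the robot and the scene stay as the last step left them, time stands still between calls to the robot, and variables do not carry over. Pictures are saved under pics/ and viewed, at most 10 in all, crops included, and the job is handed in when it is done.

Besides the shell and the picture viewer there is one more tool, called after ">>>" as name([rows], argument=value, ...), one row to a line, values as JSON. step_arm: Moves the arm, as the interface text tells. Its arguments: {"type":"object","properties":{"rows":{"type":"array"},"squeeze":{"type":"number"}},"required":["rows"]}

```bash
mkdir -p pics
cat > h.py <<'E'
import numpy as np, cv2, pickle
from bench import status, eyes, ticket
def snap(n,save=None):
    s=eyes.snapshot(n); pickle.dump(s,open(f'pics/{save or n}.pkl','wb'))
    cv2.imwrite(f'pics/{save or n}.png',s['frame'][:,:,::-1]); return s
def load(n): return pickle.load(open(f'pics/{n}.pkl','rb'))
def p2w(s,uv,z):
    K=np.array(s['intrinsics'],float);d=np.array(s['distortion'],float)
    q=cv2.undistortPoints(np.array(uv,float).reshape(-1,1,2),K,d).reshape(-1,2)
    R=cv2.Rodrigues(np.array(s['rvec'],float))[0];t=np.array(s['tvec'],float).ravel()
    c=-R.T@t; r=np.c_[q,np.ones(len(q))]@R
    return c+r*((np.broadcast_to(z,len(q))-c[2])/r[:,2])[:,None]
def w2p(s,P):
    return cv2.projectPoints(np.array(P,float).reshape(-1,1,3),np.array(s['rvec'],float),np.array(s['tvec'],float),np.array(s['intrinsics'],float),np.array(s['distortion'],float))[0].reshape(-1,2)
E
python3 - <<'E'
from h import *
a=snap('top');b=snap('side')
for s in (a,b):
    R=cv2.Rodrigues(np.array(s['rvec'],float))[0];print(-R.T@np.array(s['tvec']).ravel(), R[2], s['intrinsics'][0][0], np.round(s['distortion'],3))
print(status.sense())
E
```

```text
[0.32790576 0.03484909 1.24751704] [ 0.17882359 -0.00643809 -0.98386009] 435.7118660643472 [-0.055  0.     0.     0.     0.   ]
[0.19633676 0.784892   0.67414724] [ 0.3447621  -0.7356488  -0.58306083] 488.20194387816275 [0.019 0.    0.    0.    0.   ]
{'t': 0.1, 'joint_pos': array([-1.32000786e+00,  3.20232468e-01,  1.56557722e+00, -1.90654211e-05,
        1.25744032e+00, -1.99906001e-02]), 'joint_vel': array([-0.00027976, -0.00080917, -0.00196293, -0.0003988 ,  0.0001717 ,
       -0.00059403]), 'effort': array([ 6.17109163e-05, -4.16406441e+01, -2.34704286e+01, -3.52033896e-05,
        4.91084837e-03,  3.21057074e-07]), 'tool_pos': array([ 0.15368228, -0.55358019,  0.20965596]), 'tool_rot': array([ 9.90848091e-01,  1.34979164e-01, -1.04422191e-04, -8.22122207e-04]), 'wrist_force': array([ 0.11551513,  0.32504083, -0.06798711]), 'torque': array([ 0.02205197,  0.02416638, -0.06984564]), 'grip_force': 0.0, 'grip_width': 0.9988915400034362}
```

View pics/top.png

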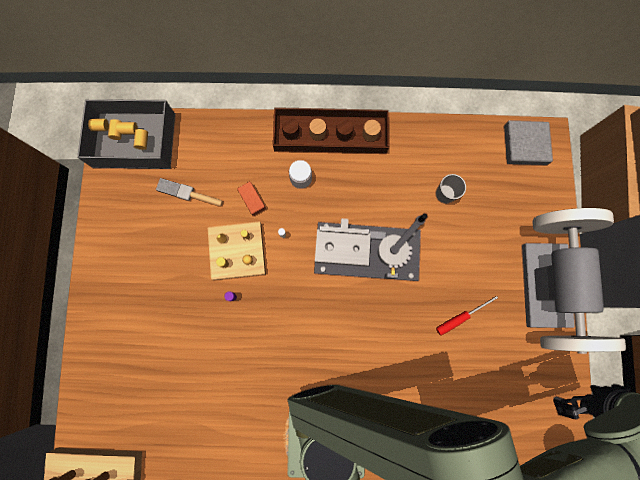

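View pics/side.png

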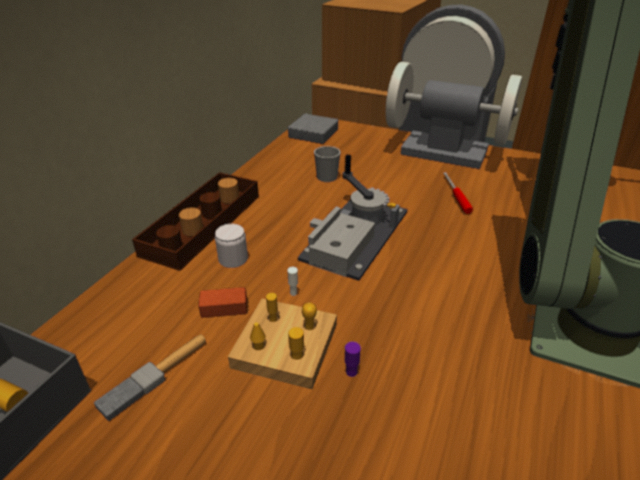

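The top view shows the rack around (237,250) px and the fixture around (367,250), with the lever handle at (422,217). In the side view the rack holds four brass pieces at (272,306), (296,342), (309,314) and (257,334). The purple (352,358) and white (292,281) look-alikes stand outside the rack. Next I'll enlarge crops of both views.

Run:
```python
from h import *
a=load('top')['frame'][:,:,::-1];b=load('side')['frame'][:,:,::-1]
r=lambda im,x,y,w,h,k:cv2.resize(im[y:y+h,x:x+w],None,fx=k,fy=k,interpolation=cv2.INTER_CUBIC)
c1=np.hstack([r(a,202,215,66,66,6),r(b,226,285,66*2,66*1,3)[:, :396] if 0 else r(b,230,285,110,99,4)[:, :404]])if 0 else None
A=r(a,202,216,66,66,6)            # 396x396
B=r(b,230,284,100,99,4)           # 400x396
top=np.hstack([A,B]); 
cv2.imwrite('pics/rack.png',top)
cv2.imwrite('pics/fix.png',r(a,310,205,125,80,6.4))
```

```text
(no output)
```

View pics/rack.png

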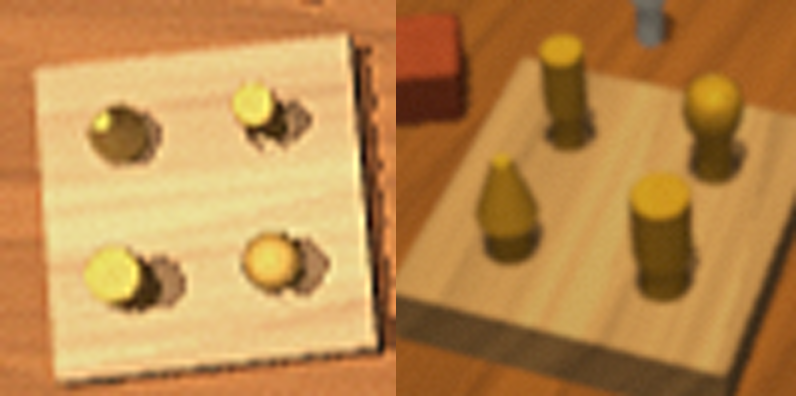

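View pics/fix.png

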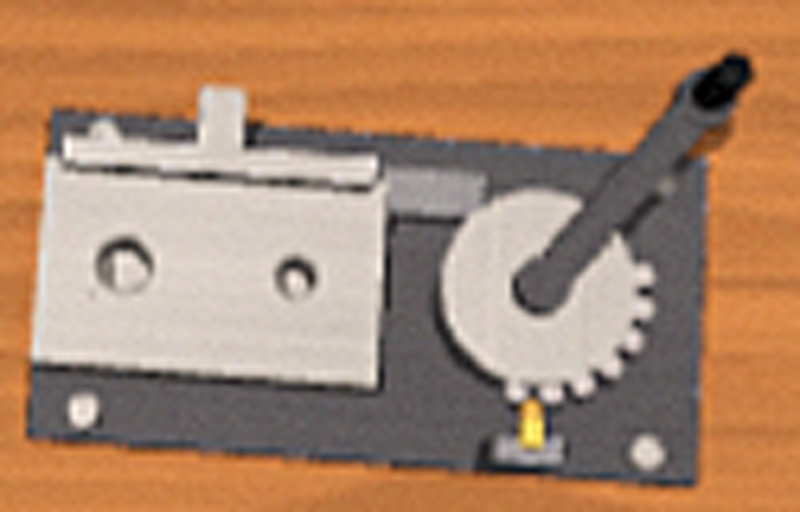

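The candidates are the small cylinder (244.5,233) and the large cylinder (221,262) in the top view. Both are plain flat-topped brass heads in the rack, so they fit the description. The cone is at (221,238) and the ball at (247,259), neither wanted. The purple and white look-alikes stand outside the rack. The bores are at crop (126,265) for the large and (297,279) for the small.

Run:
```python
from h import *
a=load('top');b=load('side')
np.set_printoptions(precision=4,suppress=True)
m=lambda p,k,o:(np.array(p,float)+.5)/k-.5+np.array(o)
rt=lambda p:m(p,6,(202,216)); fx=lambda p:m(p,6.4,(310,205)); rs=lambda p:m(np.array(p)-[396,0],4,(230,284))
L,S=p2w(a,rt([[114,275],[256,104]]),.082)
print('top L,S',L,S,np.linalg.norm(L-S)); print('side',p2w(b,rs([[661,197],[562,50]]),.082))
rk=p2w(a,rt([[36,70],[348,36],[378,350],[57,381]]),.03);rc=rk.mean(0);print('rack',rk,rc)
bo=p2w(a,fx([[126,265],[297,279]]),.05);print('bores',bo,np.linalg.norm(bo[0]-bo[1]))
bl=p2w(a,fx([[387,180],[380,388],[33,362]]),.05);print('block',bl)
ba=p2w(a,fx([[52,110],[707,158],[697,484],[28,437]]),.012);print('base',ba,ba.mean(0),np.linalg.norm(np.diff(ba,axis=0),axis=1))
c=ba.mean(0); yv=(ba[0]+ba[3]-ba[1]-ba[2])/2; yaw=np.arctan2(-yv[0],yv[1]); print('yaw base',yaw,'yaw bores',np.arctan2(-(bo[0]-bo[1])[0],(bo[0]-bo[1])[1]))
h=p2w(a,fx([[736,72]]),.132)[0]; print('handle top',h, 'hub',p2w(a,fx([[541,286]]),.075))
an=yaw-.66; print('pivot from handle',h-.11*np.array([np.cos(an),np.sin(an),0]))
```

```text
top L,S [0.4654 0.2948 0.082 ] [0.5446 0.2346 0.082 ] 0.099467077364977
side [[0.4624 0.2962 0.082 ]
 [0.5419 0.236  0.082 ]]
rack [[0.5687 0.3492 0.03  ]
 [0.588  0.2013 0.03  ]
 [0.4387 0.1811 0.03  ]
 [0.4213 0.3302 0.03  ]] [0.5042 0.2655 0.03  ]
bores [[ 0.518   0.0018  0.05  ]
 [ 0.5132 -0.0726  0.05  ]] 0.074604242595586
block [[ 0.5577 -0.112   0.05  ]
 [ 0.4662 -0.1087  0.05  ]
 [ 0.4748  0.0415  0.05  ]]
base [[ 0.5944  0.0353  0.012 ]
 [ 0.5779 -0.2624  0.012 ]
 [ 0.43   -0.2545  0.012 ]
 [ 0.4459  0.0432  0.012 ]] [ 0.5121 -0.1096  0.012 ] [0.2981 0.1481 0.2982]
yaw base -0.05444751127263112 yaw bores -0.06441298596038864
handle top [ 0.59   -0.2465  0.132 ] hub [[ 0.5081 -0.1746  0.075 ]]
pivot from handle [ 0.5069 -0.1744  0.132 ]
```

The measurements agree with each other: bore spacing is 74.6 mm against 75, the base is 298x148 against 300x150, and the blanks are 99.5 mm apart against 99. The hub also matches the pivot worked out from the handle. I'll move above the rack with the fingers closing along the fixture's y.

>>> step_arm([
  [0, 0, -0.033, 0.022, 0.032, 0, 0],
  [0, 0, -0.066, 0.045, 0.064, 0, 0],
  [0, 0, -0.1, 0.067, 0.096, 0, 0],
  [0, 0, -0.13, 0.09, 0.128, 0, 0],
  [0, 0, -0.163, 0.112, 0.161, 0, 0],
])

```text
t: 0.52
tool_pos: [0.2664, -0.3914, 0.21]
tool_rot: [0.999, 0.053, -0.0, -0.0]
wrist_force: [1.5, -0.3, 0.7]
grip_width: 1.004
grip_force: 0.0
```

>>> step_arm([
  [0, 0, -0.033, 0.022, 0.032, 0, 0],
  [0, 0, -0.066, 0.045, 0.064, 0, 0],
  [0, 0, -0.1, 0.067, 0.096, 0, 0],
  [0, 0, -0.13, 0.09, 0.128, 0, 0],
  [0, 0, -0.163, 0.112, 0.161, 0, 0],
])

```text
t: 0.93
tool_pos: [0.3784, -0.2303, 0.2103]
tool_rot: [1.0, -0.029, -0.0, 0.0]
wrist_force: [0.5, -0.9, -0.7]
grip_width: 1.003
grip_force: 0.0
```

>>> step_arm([
  [0, 0, 0, 0.006, 0.035, 0, 40],
  [0, 0, 0, 0.012, 0.07, 0, 80],
  [0, 0, 0, 0.017, 0.105, 0, 100],
  [0, 0, 0, 0.023, 0.14, 0, 100],
  [0, 0, 0, 0.029, 0.176, 0, 100],
])

```text
t: 1.35
tool_pos: [0.4065, -0.0544, 0.2103]
tool_rot: [1.0, -0.028, -0.0, 0.0]
wrist_force: [1.1, 0.6, -0.1]
grip_width: 0.607
grip_force: 0.0
```

>>> step_arm([
  [0, 0, 0, 0.006, 0.035, 0, 100],
  [0, 0, 0, 0.012, 0.07, 0, 100],
  [0, 0, 0, 0.017, 0.105, 0, 100],
  [0, 0, 0, 0.023, 0.14, 0, 100],
  [0, 0, 0, 0.029, 0.176, 0, 100],
])

```text
t: 1.77
tool_pos: [0.4354, 0.1216, 0.2102]
tool_rot: [1.0, -0.027, -0.0, 0.0]
wrist_force: [0.4, -0.2, 0.4]
grip_width: 0.607
grip_force: 0.0
```

>>> step_arm([
  [0, 0, 0, 0.006, 0.035, 0, 100],
  [0, 0, 0, 0.012, 0.07, 0, 100],
  [0, 0, 0, 0.017, 0.105, 0, 100],
  [0, 0, 0, 0.023, 0.14, 0, 100],
  [0, 0, 0, 0.029, 0.174, 0, 100],
])

```text
t: 2.18
tool_pos: [0.4644, 0.2958, 0.21]
tool_rot: [1.0, -0.027, -0.0, 0.0]
wrist_force: [0.2, 0.1, 0.2]
grip_width: 0.604
grip_force: 0.0
```

Run:
```python
from h import *
np.set_printoptions(precision=4,suppress=True)
s=snap('wrist','w1');R=cv2.Rodrigues(np.array(s['rvec'],float))[0];print(-R.T@np.array(s['tvec']).ravel(), R[2], R[0],s['intrinsics'][0][0])
print(w2p(s,[[.4654,.2948,.082],[.5446,.2346,.082]])); print(status.sense()['tool_pos'])
```

```text
[0.5446 0.291  0.3738] [-0.3176  0.0163 -0.9481] [-0.0534 -0.9986  0.0007] 362.72271081881064
[[325.6265 218.9131]
 [398.6055 115.204 ]]
[0.4661 0.3018 0.2097]
```

View pics/w1.png

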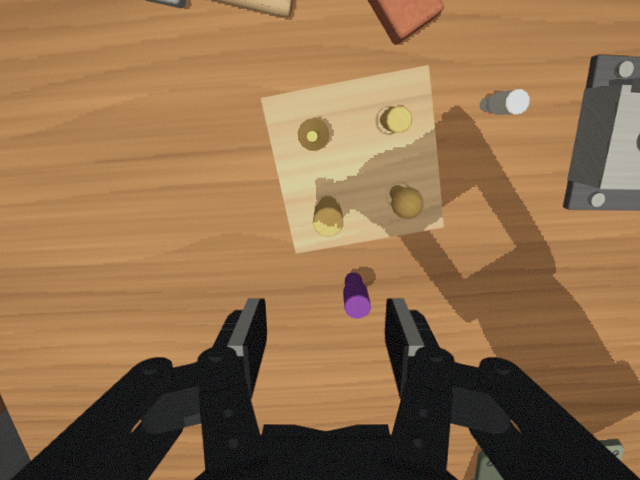

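The wrist view shows the large disc at about (328,222), half in shadow, and the small one at about (399,119). Both sit about 3 px below the predicted positions. I'll take a settled second shot and enlarge it.

Run:
```python
from h import *
np.set_printoptions(precision=4,suppress=True)
print(status.sense()['tool_pos'])
s=snap('wrist','w2');print(status.sense()['tool_pos'],status.sense()['joint_vel'])
im=s['frame'][:,:,::-1]
r=lambda x,y:cv2.resize(im[y:y+60,x:x+60],None,fx=6.6,fy=6.6,interpolation=cv2.INTER_CUBIC)
cv2.imwrite('pics/w2c.png',np.hstack([r(295,190),r(370,90)]))
print(w2p(s,[[.4654,.2948,.082],[.5446,.2346,.082]]))
```

```text
[0.4661 0.3018 0.2097]
[0.4652 0.2982 0.2095] [-0.0563 -0.0425  0.0659 -0.0469  0.0377 -0.0356]
[[333.9543 220.7308]
 [407.8785 117.4522]]
```

View pics/w2c.png

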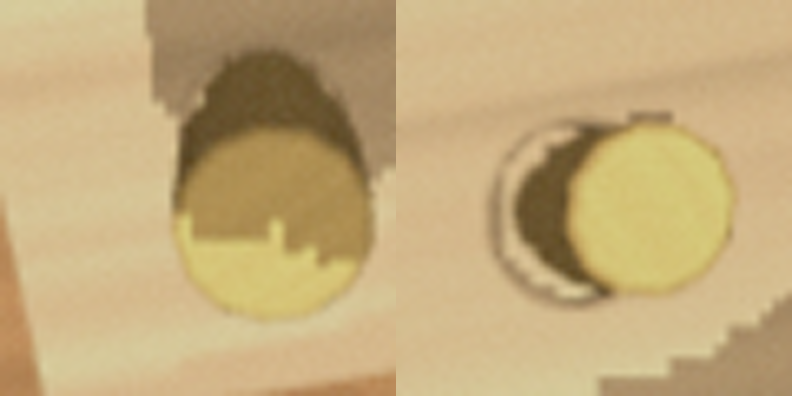

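The large disc centre is at (336.4,223.4) px and the small one at (408.4,121.3).

Run:
```python
from h import *
np.set_printoptions(precision=4,suppress=True)
s=load('w2');print(p2w(s,[[336.4,223.4],[408.4,121.3]],.082)); z=status.sense();print(z['tool_pos'],z['joint_vel'])
```

```text
[[0.463  0.2929 0.082 ]
 [0.5417 0.2342 0.082 ]]
[0.4652 0.2982 0.2095] [-0.0563 -0.0425  0.0659 -0.0469  0.0377 -0.0356]
```

>>> step_arm([
  [0, 0, 0, -0.0015, 0, -0.035, 100],
  [0, 0, 0, -0.0015, 0, -0.07, 100],
  [0, 0, 0, -0.0015, 0, -0.105, 100],
  [0, 0, 0, -0.0015, 0, -0.135, 100],
  [0, 0, 0, -0.0015, 0, -0.154, 100],
])

```text
t: 2.7
tool_pos: [0.4611, 0.2918, 0.0531]
tool_rot: [1.0, -0.028, -0.002, 0.002]
wrist_force: [0.5, -0.2, -0.6]
grip_width: 0.607
grip_force: 0.0
```

>>> step_arm([
  [0, 0, 0, 0, 0, 0, 100],
  [0, 0, 0, 0, 0, 0, 200],
  [0, 0, 0, 0, 0, 0, 255],
  [0, 0, 0, 0, 0, 0, 255],
  [0, 0, 0, 0, 0, 0, 255],
], squeeze=40)

```text
t: 3.12
tool_pos: [0.4644, 0.2944, 0.0583]
tool_rot: [1.0, -0.028, 0.002, -0.001]
wrist_force: [0.1, -0.6, 3.8]
grip_width: 0.257
grip_force: 39.2
```

>>> step_arm([
  [0, 0, 0, 0, 0, 0, 255],
  [0, 0, 0, 0, 0, 0, 255],
  [0, 0, 0, 0, 0, 0, 255],
  [0, 0, 0, 0, 0, 0, 255],
  [0, 0, 0, 0, 0, 0, 255],
])

```text
t: 3.53
tool_pos: [0.4644, 0.2944, 0.0582]
tool_rot: [1.0, -0.027, 0.002, -0.001]
wrist_force: [-0.8, -1.0, 6.8]
grip_width: 0.256
grip_force: 39.9
```

>>> step_arm([
  [0, 0, 0, 0, 0, 0.01, 255],
  [0, 0, 0, 0, 0, 0.025, 255],
  [0, 0, 0, 0, 0, 0.05, 255],
  [0, 0, 0, 0, 0, 0.08, 255],
  [0, 0, 0, 0, 0, 0.11, 255],
])

```text
t: 3.95
tool_pos: [0.4625, 0.2936, 0.1676]
tool_rot: [1.0, -0.028, -0.001, 0.0]
wrist_force: [1.5, 0.8, -1.9]
grip_width: 0.254
grip_force: 39.3
```

>>> step_arm([
  [0, 0, 0, 0.006, -0.03, 0, 255],
  [0, 0, 0, 0.012, -0.065, 0, 255],
  [0, 0, 0, 0.018, -0.1, 0, 255],
  [0, 0, 0, 0.023, -0.13, 0, 255],
  [0, 0, 0, 0.026, -0.15, 0, 255],
])

```text
t: 4.37
tool_pos: [0.489, 0.1414, 0.167]
tool_rot: [1.0, -0.028, -0.0, 0.0]
wrist_force: [0.2, -0.5, -1.4]
grip_width: 0.254
grip_force: 39.4
```

>>> step_arm([
  [0, 0, 0, 0.006, -0.03, 0, 255],
  [0, 0, 0, 0.012, -0.065, 0, 255],
  [0, 0, 0, 0.018, -0.1, 0, 255],
  [0, 0, 0, 0.023, -0.13, 0, 255],
  [0, 0, 0, 0.026, -0.142, 0, 255],
])

```text
t: 4.78
tool_pos: [0.5153, -0.0014, 0.1669]
tool_rot: [1.0, -0.029, 0.0, 0.001]
wrist_force: [0.1, -0.2, -1.0]
grip_width: 0.256
grip_force: 39.5
```

>>> step_arm([
  [0, 0, 0, 0, 0, 0, 255],
  [0, 0, 0, 0, 0, 0, 255],
  [0, 0, 0, 0, 0, 0, 255],
])

```text
t: 5.03
tool_pos: [0.515, 0.003, 0.1665]
tool_rot: [1.0, -0.027, -0.0, -0.0]
wrist_force: [-0.2, -0.4, -2.0]
grip_width: 0.257
grip_force: 39.5
```

Run:
```python
from h import *
np.set_printoptions(precision=4,suppress=True)
s=snap('wrist','w3');z=status.sense();print(z['tool_pos'],z['tool_rot'],z['wrist_force'],abs(z['joint_vel']).max())
print(w2p(s,[[.518,.0018,.05],[.5132,-.0726,.05]]))
im=s['frame'][:,:,::-1]; cv2.imwrite('pics/w3.png',cv2.resize(im[150:450,180:580],None,fx=2,fy=2,interpolation=cv2.INTER_CUBIC))
```

```text
[0.515  0.0032 0.1665] [ 0.9996 -0.027  -0.0002 -0.0003] [-0.0903 -0.1198 -1.1509] 0.00968180066721429
[[326.0037 220.1729]
 [418.776  221.2333]]
```

View pics/w3.png

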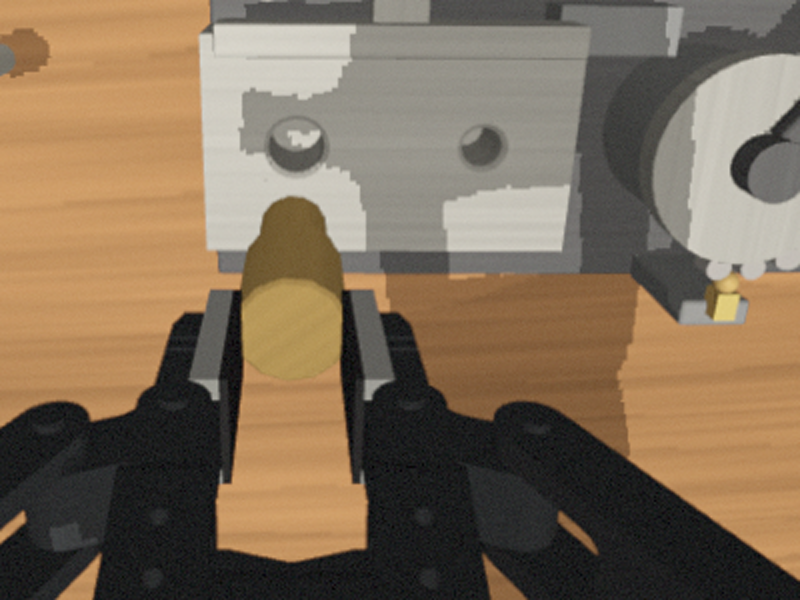

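The large bore mouth is at crop (296.5,145.5) and the small one at (483,148). The blank hangs upright, with its head-top centre at (293,328).

Run:
```python
from h import *
np.set_printoptions(precision=4,suppress=True)
s=load('w3');m=lambda p:(np.array(p,float)+.5)/2-.5+np.array([180,150])
print('bores',p2w(s,m([[296.5,145.5],[483,148]]),.05))
print('head',p2w(s,m([[293,328]]),.1905),'foot',p2w(s,m([[293,227]]),.1265))
print('pred edges head',w2p(s,[[.515-.013,.0032,.1905],[.515+.013,.0032,.1905],[.515,.0162,.1905],[.515,-.0098,.1905]]),'foot far',w2p(s,[[.525,.0032,.1265]]),'obs',m([[293,379],[293,278],[242,328],[343,328],[293,197]]))
```

```text
bores [[ 0.516   0.0003  0.05  ]
 [ 0.511  -0.0747  0.05  ]]
head [[0.5143 0.002  0.1905]] foot [[0.512  0.002  0.1265]]
pred edges head [[325.1032 338.0092]
 [321.8171 285.576 ]
 [293.8292 313.8954]
 [353.2741 311.1158]] foot far [[323.165  243.1455]] obs [[326.25 339.25]
 [326.25 288.75]
 [300.75 313.75]
 [351.25 313.75]
 [326.25 248.25]]
```

The blank's head looks narrower than predicted (50 px against 59), so it may have slipped down or tilted in the grip. I'll check with one enlarged composite of the wrist and side views.

Run:
```python
from h import *
np.set_printoptions(precision=4,suppress=True)
s=load('w3');b=snap('side','s3')
R=cv2.Rodrigues(np.array(s['rvec'],float))[0];print('cam',-R.T@np.array(s['tvec']).ravel(),R[2])
u=w2p(b,[[.515,.003,.1665],[.515,.003,.1265],[.515,.003,.1905]]);print('side tcp,foot,top',u)
print('wrist tcp',w2p(s,[[.515,.003,.1665],[.515,.003,.1265],[.515,.003,.1905]]))
x,y=(u[0]-[50,60]).astype(int);print('side crop',x,y)
r=lambda im,x,y,w,h,k:cv2.resize(im[y:y+h,x:x+w,::-1],None,fx=k,fy=k,interpolation=cv2.INTER_CUBIC)
cv2.imwrite('pics/c3.png',np.hstack([r(s['frame'],285,235,80,120,4.8),r(b['frame'],x,y,85,120,4.8)]))
```

```text
cam [ 0.5951 -0.002   0.3303] [-0.3174  0.0175 -0.9481]
side tcp,foot,top [[336.8379 196.6299]
 [336.4756 213.3497]
 [337.0642 186.2083]]
wrist tcp [[324.1668 288.172 ]
 [324.4143 258.7829]
 [323.9623 312.5096]]
side crop 286 136
```

View pics/c3.png

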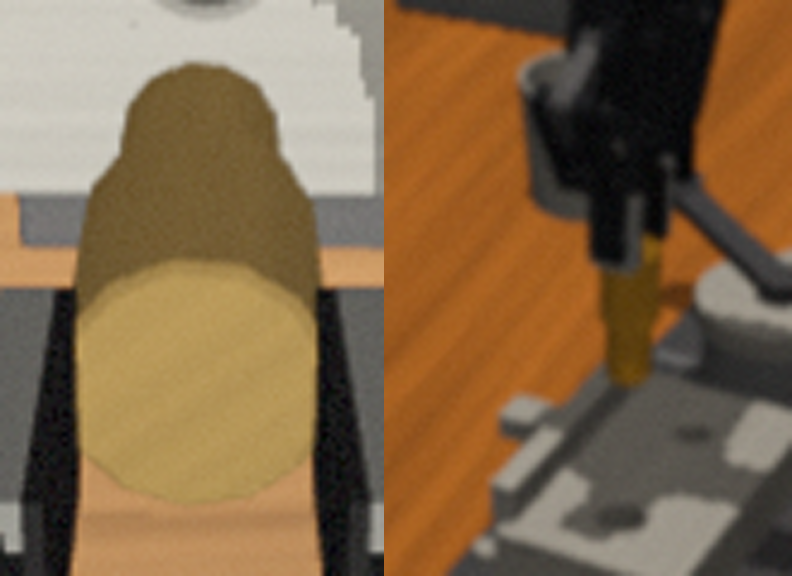

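The side and wrist views show the blank upright and not slipped. The soft pads simply clip the disc's sides, so it looks narrower. Its foot sits about 2 mm to -x of the TCP, so I'll aim the TCP at x≈0.5178, y≈0.0018.

>>> step_arm([
  [0, 0, 0, 0.0025, -0.001, -0.02, 255],
  [0, 0, 0, 0.0025, -0.001, -0.04, 255],
  [0, 0, 0, 0.0025, -0.001, -0.06, 255],
  [0, 0, 0, 0.0025, -0.001, -0.068, 255],
  [0, 0, 0, 0.0025, -0.001, -0.068, 255],
])

```text
t: 5.55
tool_pos: [0.5162, 0.0019, 0.0966]
tool_rot: [1.0, -0.027, -0.002, -0.0]
wrist_force: [0.4, 1.1, -0.8]
grip_width: 0.251
grip_force: 39.5
```

>>> step_arm([
  [0, 0, 0, 0, 0, -0.003, 255],
  [0, 0, 0, 0, 0, -0.006, 255],
  [0, 0, 0, 0, 0, -0.009, 255],
  [0, 0, 0, 0, 0, -0.01, 255],
  [0, 0, 0, 0, 0, -0.01, 255],
])

```text
t: 5.97
tool_pos: [0.5179, 0.0009, 0.0886]
tool_rot: [1.0, -0.028, 0.0, 0.0]
wrist_force: [0.3, 0.3, -1.2]
grip_width: 0.254
grip_force: 39.5
```

>>> step_arm([
  [0, 0, 0, 0, 0, -0.002, 255],
  [0, 0, 0, 0, 0, -0.004, 255],
  [0, 0, 0, 0, 0, -0.005, 255],
  [0, 0, 0, 0, 0, -0.006, 255],
  [0, 0, 0, 0, 0, -0.006, 255],
])

```text
t: 6.38
tool_pos: [0.5177, 0.0009, 0.0822]
tool_rot: [1.0, -0.028, -0.0, 0.0]
wrist_force: [-0.7, 0.3, -1.3]
grip_width: 0.252
grip_force: 39.5
```

>>> step_arm([
  [0, 0, 0, 0, 0, -0.005, 255],
  [0, 0, 0, 0, 0, -0.01, 255],
  [0, 0, 0, 0, 0, -0.014, 255],
  [0, 0, 0, 0, 0, -0.018, 255],
  [0, 0, 0, 0, 0, -0.018, 255],
])

```text
t: 6.8
tool_pos: [0.517, 0.001, 0.0633]
tool_rot: [1.0, -0.028, -0.001, 0.0]
wrist_force: [0.4, -0.3, -1.7]
grip_width: 0.256
grip_force: 39.5
```

>>> step_arm([
  [0, 0, 0, 0, 0, -0.001, 255],
  [0, 0, 0, 0, 0, -0.002, 255],
  [0, 0, 0, 0, 0, -0.003, 255],
  [0, 0, 0, 0, 0, -0.004, 255],
  [0, 0, 0, 0, 0, -0.004, 255],
])

```text
t: 7.22
tool_pos: [0.5179, 0.001, 0.0604]
tool_rot: [1.0, -0.028, 0.0, 0.0]
wrist_force: [-0.2, -0.9, -1.2]
grip_width: 0.252
grip_force: 39.6
```

>>> step_arm([
  [0, 0, 0, 0, 0, 0, 200],
  [0, 0, 0, 0, 0, 0, 150],
  [0, 0, 0, 0, 0, 0, 100],
  [0, 0, 0, 0, 0, 0, 100],
  [0, 0, 0, 0, 0, 0, 100],
])

```text
t: 7.63
tool_pos: [0.518, 0.0009, 0.0607]
tool_rot: [1.0, -0.028, 0.0, 0.0]
wrist_force: [0.3, -0.8, 0.2]
grip_width: 0.604
grip_force: 0.0
```

>>> step_arm([
  [0, 0, 0, 0, 0, 0.03, 100],
  [0, 0, 0, 0, 0, 0.06, 100],
  [0, 0, 0, 0, 0, 0.09, 100],
  [0, 0, 0, -0.01, 0, 0.115, 100],
  [0, 0, 0, -0.02, 0.02, 0.14, 100],
])

```text
t: 8.05
tool_pos: [0.4981, 0.0191, 0.202]
tool_rot: [1.0, -0.029, 0.001, 0.001]
wrist_force: [0.3, 0.5, -0.4]
grip_width: 0.608
grip_force: 0.0
```

>>> step_arm([
  [0, 0, 0, 0, 0, 0, 100],
  [0, 0, 0, 0, 0, 0, 100],
  [0, 0, 0, 0, 0, 0, 100],
])

```text
t: 8.3
tool_pos: [0.4975, 0.0208, 0.1998]
tool_rot: [1.0, -0.027, -0.0, 0.0]
wrist_force: [0.3, -0.0, -0.4]
grip_width: 0.606
grip_force: 0.0
```

Run:
```python
from h import *
np.set_printoptions(precision=4,suppress=True)
s=snap('wrist','w4');z=status.sense();print(z['tool_pos'],abs(z['joint_vel']).max())
f=s['frame'];hsv=cv2.cvtColor(np.ascontiguousarray(f),cv2.COLOR_RGB2HSV)
print('pred top L',w2p(s,[[.516,.0005,.084],[.529,.0005,.084],[.516,.0135,.084]]),'bore S',w2p(s,[[.511,-.0747,.05]]))
m=cv2.inRange(hsv,(18,90,80),(32,255,255));m[:, :250]=0
n,l,st,c=cv2.connectedComponentsWithStats(m)
for i in range(1,n):
    if st[i,4]>60: print(st[i],c[i])
r=lambda im,x,y,w,h,k:cv2.resize(im[y:y+h,x:x+w,::-1],None,fx=k,fy=k,interpolation=cv2.INTER_CUBIC)
cv2.imwrite('pics/w4.png',r(f,270,120,250,180,3.2))
```

```text
[0.4973 0.0207 0.1993] 0.014259462979715531
pred top L [[349.0864 200.0729]
 [348.5234 183.6009]
 [332.5401 200.9374]] bore S [[432.3362 193.0558]]
[333 178  33  38 962] [348.5385 196.9033]
[534 251  17  22 268] [542.4739 262.2127]
```

View pics/w4.png

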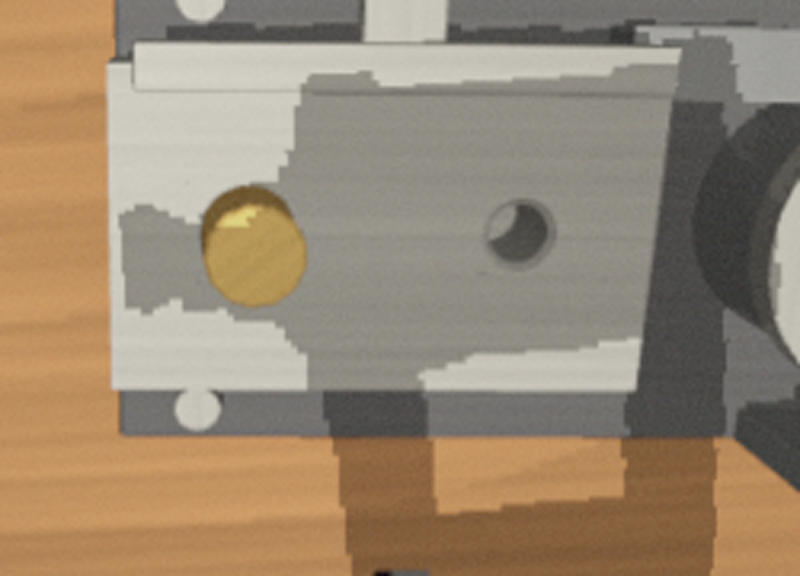

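The large blank is home: its head disc is at (349.5,199.2) px, against a predicted (349,200). The small bore is at (432.4,192.7), also as predicted. Next is the small blank.

>>> step_arm([
  [0, 0, 0, 0.0075, 0.036, 0, 100],
  [0, 0, 0, 0.015, 0.072, 0, 100],
  [0, 0, 0, 0.023, 0.108, 0, 100],
  [0, 0, 0, 0.03, 0.144, 0, 100],
  [0, 0, 0, 0.038, 0.18, 0, 100],
])

```text
t: 8.77
tool_pos: [0.5356, 0.2019, 0.1985]
tool_rot: [1.0, -0.028, -0.002, 0.001]
wrist_force: [0.1, 0.2, -0.1]
grip_width: 0.605
grip_force: 0.0
```

>>> step_arm([
  [0, 0, 0, 0.004, 0.02, 0, 100],
  [0, 0, 0, 0.0076, 0.035, 0, 100],
  [0, 0, 0, 0.0076, 0.035, 0, 100],
  [0, 0, 0, 0.0076, 0.035, 0, 100],
  [0, 0, 0, 0.0076, 0.035, 0, 100],
])

```text
t: 9.18
tool_pos: [0.5431, 0.2346, 0.1997]
tool_rot: [1.0, -0.028, -0.001, 0.001]
wrist_force: [-0.9, 0.6, -0.8]
grip_width: 0.605
grip_force: 0.0
```

>>> step_arm([
  [0, 0, 0, 0, 0, -0.035, 100],
  [0, 0, 0, 0, 0, -0.07, 100],
  [0, 0, 0, 0, 0, -0.105, 100],
  [0, 0, 0, 0, 0, -0.13, 100],
  [0, 0, 0, 0, 0, -0.142, 100],
])

```text
t: 9.6
tool_pos: [0.5409, 0.2331, 0.0549]
tool_rot: [1.0, -0.029, -0.003, 0.002]
wrist_force: [0.2, 0.4, -0.7]
grip_width: 0.604
grip_force: 0.0
```

>>> step_arm([
  [0, 0, 0, 0, 0, 0, 100],
  [0, 0, 0, 0, 0, 0, 150],
  [0, 0, 0, 0, 0, 0, 200],
  [0, 0, 0, 0, 0, 0, 255],
  [0, 0, 0, 0, 0, 0, 255],
], squeeze=30)

```text
t: 10.02
tool_pos: [0.5456, 0.2368, 0.0614]
tool_rot: [1.0, -0.028, 0.003, -0.001]
wrist_force: [0.1, 0.3, 7.5]
grip_width: 0.036
grip_force: 7.3
```

>>> step_arm([
  [0, 0, 0, 0, 0, 0, 255],
  [0, 0, 0, 0, 0, 0, 255],
  [0, 0, 0, 0, 0, 0, 255],
  [0, 0, 0, 0, 0, 0, 255],
  [0, 0, 0, 0, 0, 0, 255],
])

```text
t: 10.43
tool_pos: [0.5455, 0.2365, 0.0617]
tool_rot: [1.0, -0.028, 0.003, -0.001]
wrist_force: [0.3, -0.8, 8.1]
grip_width: 0.005
grip_force: 3.9
```

>>> step_arm([
  [0, 0, 0, 0, 0, 0.01, 255],
  [0, 0, 0, 0, 0, 0.025, 255],
  [0, 0, 0, 0, 0, 0.05, 255],
  [0, 0, 0, 0, 0, 0.08, 255],
  [0, 0, 0, 0, 0, 0.11, 255],
])

```text
t: 10.85
tool_pos: [0.5431, 0.2358, 0.1706]
tool_rot: [1.0, -0.028, 0.0, -0.0]
wrist_force: [-0.1, 0.8, 0.2]
grip_width: 0.002
grip_force: 0.0
```

The small blank was missed: the fingers closed empty and pressed up with 8 N. I'll open, back off and look with all three cameras in one composite.

>>> step_arm([
  [0, 0, 0, -0.01, 0, 0.02, 200],
  [0, 0, 0, -0.02, 0, 0.04, 100],
  [0, 0, 0, -0.02, 0, 0.04, 100],
  [0, 0, 0, -0.02, 0, 0.04, 100],
  [0, 0, 0, -0.02, 0, 0.04, 100],
])

```text
t: 11.27
tool_pos: [0.5232, 0.2358, 0.2082]
tool_rot: [1.0, -0.028, -0.0, 0.0]
wrist_force: [0.4, -0.3, -0.0]
grip_width: 0.605
grip_force: 0.0
```

Run:
```python
from h import *
np.set_printoptions(precision=4,suppress=True)
s=snap('wrist','w5');b=snap('side','s5');a=snap('top','t5');z=status.sense();print(z['tool_pos'],abs(z['joint_vel']).max())
S=[[.5417,.2342,.082],[.5417,.2342,.03]];c=[[.504,.2655,.03]]
for n,q in (('w',s),('s',b),('t',a)): print(n,w2p(q,S+c))
r=lambda im,x,y,w,h,k:cv2.resize(im[y:y+h,x:x+w,::-1],None,fx=k,fy=k,interpolation=cv2.INTER_CUBIC)
x,y=np.clip((w2p(s,S)[0]-[65,100]).astype(int),0,[509,279]);print('wrist crop',x,y)
cv2.imwrite('pics/c5.png',np.hstack([r(s['frame'],x,y,130,200,3),r(b['frame'],226,275,102,150,4)]))
```

```text
[0.5231 0.2356 0.207 ] 0.0040957284967185065
w [[325.2383 198.736 ]
 [325.2341 187.2836]
 [295.506  227.0514]]
s [[271.7341 295.5261]
 [273.3954 316.4778]
 [283.5441 334.3667]]
t [[244.3558 233.9583]
 [247.3206 237.3185]
 [235.645  250.2538]]
wrist crop 260 98
```

View pics/c5.png

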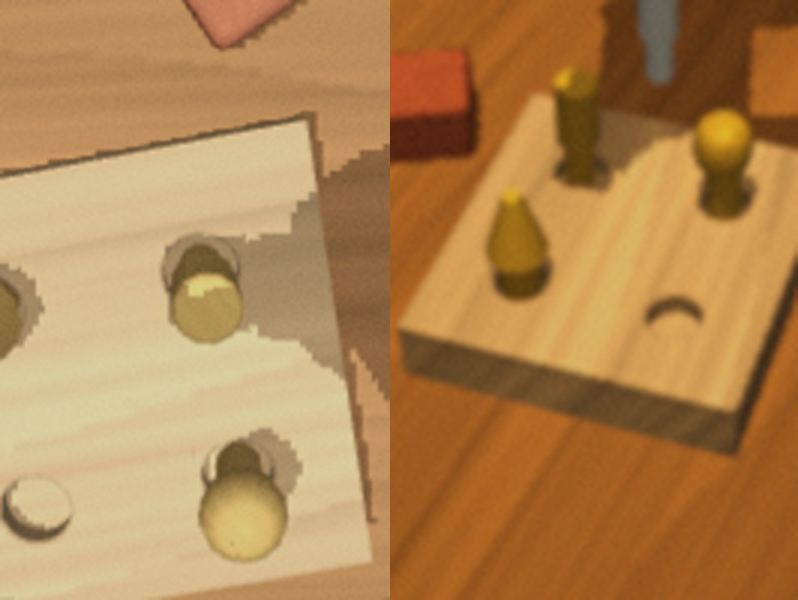

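The small blank still stands upright in its socket. Its disc is at wrist px (328.3,199.9) and side px (272.4,295.4), so it has moved about 2 mm towards -y. Because partly open fingers sit farther back than the nominal TCP, I only caught the top of its head. I'll regrasp lower, with the fingers already closed to about 32 mm.

Run:
```python
from h import *
np.set_printoptions(precision=4,suppress=True)
print('S wrist',p2w(load('w5'),[[328.3,199.9]],.082),'side',p2w(load('s5'),[[272.4,295.4]],.082),'top-before',p2w(load('top'),[[244.2,232.9]],.082))
print('L home wrist',p2w(load('w4'),[[349.5,199.2]],.084))
print('bore S w4',p2w(load('w4'),[[432.4,192.7]],.05)); print(status.sense()['tool_pos'])
for n in('top','t5'):
    f=load(n)['frame'];h=cv2.cvtColor(np.ascontiguousarray(f),cv2.COLOR_RGB2HSV)[225:245,235:255]
    m=cv2.inRange(h,(18,120,170),(32,255,255));q=cv2.moments(m,True);print(n,q['m00'],q['m10']/max(q['m00'],1)+235,q['m01']/max(q['m00'],1)+225)
```

```text
S wrist [[0.5406 0.2318 0.082 ]] side [[0.5408 0.2334 0.082 ]] top-before [[0.5446 0.2348 0.082 ]]
L home wrist [[0.5167 0.0002 0.084 ]]
bore S w4 [[ 0.5113 -0.0747  0.05  ]]
[0.5231 0.2356 0.207 ]
top 45.0 243.4 232.8
t5 1.0 236.0 243.0
```

>>> step_arm([
  [0, 0, 0, 0.0178, -0.0028, 0, 160],
  [0, 0, 0, 0.0178, -0.0028, -0.03, 160],
  [0, 0, 0, 0.0178, -0.0028, -0.06, 160],
  [0, 0, 0, 0.0178, -0.0028, -0.08, 160],
  [0, 0, 0, 0.0178, -0.0028, -0.095, 160],
])

```text
t: 11.83
tool_pos: [0.5398, 0.2323, 0.1098]
tool_rot: [1.0, -0.028, -0.003, 0.001]
wrist_force: [-0.6, -1.1, -0.2]
grip_width: 0.373
grip_force: 0.0
```

>>> step_arm([
  [0, 0, 0, 0, 0, 0, 160],
  [0, 0, 0, 0, 0, -0.01, 160],
  [0, 0, 0, 0, 0, -0.02, 160],
  [0, 0, 0, 0, 0, -0.025, 160],
  [0, 0, 0, 0, 0, -0.025, 160],
])

```text
t: 12.25
tool_pos: [0.5407, 0.2329, 0.0874]
tool_rot: [1.0, -0.028, -0.001, 0.0]
wrist_force: [-0.3, -0.1, -0.4]
grip_width: 0.368
grip_force: 0.0
```

No contact so far. I'll continue down to TCP z≈0.050.

>>> step_arm([
  [0, 0, 0, 0, 0, -0.01, 160],
  [0, 0, 0, 0, 0, -0.02, 160],
  [0, 0, 0, 0, 0, -0.03, 160],
  [0, 0, 0, 0, 0, -0.037, 160],
  [0, 0, 0, 0, 0, -0.037, 160],
])

```text
t: 12.67
tool_pos: [0.5399, 0.2326, 0.0493]
tool_rot: [1.0, -0.028, -0.002, 0.001]
wrist_force: [0.4, -0.2, -0.6]
grip_width: 0.371
grip_force: 0.0
```

>>> step_arm([
  [0, 0, 0, 0, 0, 0, 170],
  [0, 0, 0, 0, 0, 0, 180],
  [0, 0, 0, 0, 0, 0, 190],
  [0, 0, 0, 0, 0, 0, 200],
  [0, 0, 0, 0, 0, 0, 210],
], squeeze=30)

```text
t: 13.08
tool_pos: [0.5417, 0.2333, 0.0521]
tool_rot: [1.0, -0.028, 0.001, -0.0]
wrist_force: [-0.3, 0.3, 1.8]
grip_width: 0.207
grip_force: 29.2
```

>>> step_arm([
  [0, 0, 0, 0, 0, 0, 230],
  [0, 0, 0, 0, 0, 0, 255],
  [0, 0, 0, 0, 0, 0.004, 255],
  [0, 0, 0, 0, 0, 0.008, 255],
  [0, 0, 0, 0, 0, 0.012, 255],
])

```text
t: 13.5
tool_pos: [0.5409, 0.233, 0.0635]
tool_rot: [1.0, -0.028, -0.0, 0.0]
wrist_force: [0.0, -0.3, -1.3]
grip_width: 0.202
grip_force: 29.3
```

>>> step_arm([
  [0, 0, 0, 0, 0, 0.02, 255],
  [0, 0, 0, 0, 0, 0.045, 255],
  [0, 0, 0, 0, 0, 0.07, 255],
  [0, 0, 0, 0, 0, 0.09, 255],
  [0, 0, 0, 0, 0, 0.1, 255],
])

```text
t: 13.92
tool_pos: [0.5424, 0.2336, 0.1666]
tool_rot: [1.0, -0.028, 0.002, -0.001]
wrist_force: [-0.0, 0.7, 0.1]
grip_width: 0.2
grip_force: 29.4
```

>>> step_arm([
  [0, 0, 0, -0.003, -0.03, 0, 255],
  [0, 0, 0, -0.006, -0.065, 0, 255],
  [0, 0, 0, -0.009, -0.1, 0, 255],
  [0, 0, 0, -0.012, -0.13, 0, 255],
  [0, 0, 0, -0.014, -0.15, 0, 255],
])

```text
t: 14.33
tool_pos: [0.526, 0.0806, 0.1629]
tool_rot: [1.0, -0.028, -0.001, 0.001]
wrist_force: [-0.1, -0.3, -0.4]
grip_width: 0.209
grip_force: 29.4
```

>>> step_arm([
  [0, 0, 0, -0.003, -0.03, 0, 255],
  [0, 0, 0, -0.006, -0.065, 0, 255],
  [0, 0, 0, -0.009, -0.1, 0, 255],
  [0, 0, 0, -0.012, -0.135, 0, 255],
  [0, 0, 0, -0.0147, -0.1566, 0, 255],
])

```text
t: 14.75
tool_pos: [0.5116, -0.0763, 0.163]
tool_rot: [1.0, -0.028, -0.001, 0.001]
wrist_force: [0.2, 0.1, -0.6]
grip_width: 0.202
grip_force: 29.5
```

>>> step_arm([
  [0, 0, 0, 0, 0, 0, 255],
  [0, 0, 0, 0, 0, 0, 255],
  [0, 0, 0, 0, 0, 0, 255],
])

```text
t: 15.0
tool_pos: [0.5123, -0.073, 0.1631]
tool_rot: [1.0, -0.028, -0.0, -0.0]
wrist_force: [0.4, 0.1, -0.6]
grip_width: 0.204
grip_force: 29.5
```

Run:
```python
from h import *
np.set_printoptions(precision=4,suppress=True)
s=snap('wrist','w6');z=status.sense();print(z['tool_pos'],z['tool_rot'],z['wrist_force'],abs(z['joint_vel']).max())
t=z['tool_pos']
def edges(s):
    h=cv2.cvtColor(np.ascontiguousarray(s['frame']),cv2.COLOR_RGB2HSV);m=cv2.inRange(h,(15,110,60),(35,255,255))
    m[:,:295]=0;m[:,365:]=0;m[:225]=0;m[350:]=0
    for y in range(226,350,6):
        x=np.where(m[y])[0]
        if len(x)>4: print(y,x.min(),x.max(),len(x))
edges(s)
f=t[2]-.0335
for dx in(0,-.002): print('pred foot far, center',w2p(s,[t+[dx+.007,0,-.0335],t+[dx,0,-.0335]]),'head near/far',w2p(s,[t+[dx-.01,0,.0305],t+[dx+.01,0,.0305]]))
print('bore',w2p(s,[[.5112,-.0747,.05]]))
```

```text
[ 0.5124 -0.0727  0.1632] [ 0.9996 -0.0273 -0.0003 -0.0002] [ 0.5537  0.5651 -0.8653] 0.013392645014721004
256 319 331 13
262 314 335 22
268 314 336 23
274 312 339 28
280 307 342 36
286 307 344 38
292 295 364 63
298 306 345 40
304 306 364 41
310 305 346 42
316 304 346 43
322 304 346 43
328 305 346 42
334 307 345 39
340 306 345 38
346 306 345 38
pred foot far, center [[323.078  251.545 ]
 [323.7505 262.7358]] head near/far [[324.3595 340.6053]
 [321.6687 298.996 ]]
pred foot far, center [[323.2716 254.7669]
 [323.9401 265.8893]] head near/far [[324.6159 344.5618]
 [321.9485 303.3295]]
bore [[326.8684 226.1985]]
```

>>> step_arm([
  [0, 0, 0, 0.0005, -0.0008, -0.02, 255],
  [0, 0, 0, 0.0005, -0.0008, -0.04, 255],
  [0, 0, 0, 0.0005, -0.0008, -0.06, 255],
  [0, 0, 0, 0.0005, -0.0008, -0.073, 255],
  [0, 0, 0, 0.0005, -0.0008, -0.073, 255],
])

```text
t: 15.47
tool_pos: [0.5109, -0.0726, 0.0877]
tool_rot: [1.0, -0.027, -0.003, -0.0]
wrist_force: [-0.4, 0.8, -1.9]
grip_width: 0.202
grip_force: 29.5
```

>>> step_arm([
  [0, 0, 0, 0, 0, -0.002, 255],
  [0, 0, 0, 0, 0, -0.004, 255],
  [0, 0, 0, 0, 0, -0.006, 255],
  [0, 0, 0, 0, 0, -0.007, 255],
  [0, 0, 0, 0, 0, -0.007, 255],
])

```text
t: 15.88
tool_pos: [0.5133, -0.0742, 0.0838]
tool_rot: [1.0, -0.028, 0.0, 0.0]
wrist_force: [-0.3, 1.0, -1.7]
grip_width: 0.2
grip_force: 29.5
```

>>> step_arm([
  [0, 0, 0, 0, 0, -0.002, 255],
  [0, 0, 0, 0, 0, -0.004, 255],
  [0, 0, 0, 0, 0, -0.006, 255],
  [0, 0, 0, 0, 0, -0.006, 255],
  [0, 0, 0, 0, 0, -0.006, 255],
])

```text
t: 16.3
tool_pos: [0.5129, -0.0743, 0.0772]
tool_rot: [1.0, -0.028, -0.0, 0.0]
wrist_force: [-0.9, 0.6, -0.3]
grip_width: 0.205
grip_force: 29.6
```

>>> step_arm([
  [0, 0, 0, 0, 0, -0.005, 255],
  [0, 0, 0, 0, 0, -0.01, 255],
  [0, 0, 0, 0, 0, -0.014, 255],
  [0, 0, 0, 0, 0, -0.018, 255],
  [0, 0, 0, 0, 0, -0.018, 255],
])

```text
t: 16.72
tool_pos: [0.5124, -0.0741, 0.0584]
tool_rot: [1.0, -0.028, -0.001, -0.0]
wrist_force: [0.6, -0.5, -1.0]
grip_width: 0.202
grip_force: 29.6
```

>>> step_arm([
  [0, 0, 0, 0, 0, -0.001, 255],
  [0, 0, 0, 0, 0, -0.002, 255],
  [0, 0, 0, 0, 0, -0.003, 255],
  [0, 0, 0, 0, 0, -0.004, 255],
  [0, 0, 0, 0, 0, -0.004, 255],
])

```text
t: 17.13
tool_pos: [0.5129, -0.0742, 0.0553]
tool_rot: [1.0, -0.028, -0.0, 0.0]
wrist_force: [-1.3, 0.1, -0.6]
grip_width: 0.201
grip_force: 29.6
```

>>> step_arm([
  [0, 0, 0, 0, 0, 0, 200],
  [0, 0, 0, 0, 0, 0, 160],
  [0, 0, 0, 0, 0, 0, 125],
  [0, 0, 0, 0, 0, 0, 125],
  [0, 0, 0, 0, 0, 0, 125],
])

```text
t: 17.55
tool_pos: [0.5133, -0.0743, 0.0557]
tool_rot: [1.0, -0.028, 0.0, 0.0]
wrist_force: [-0.4, 0.2, -0.4]
grip_width: 0.51
grip_force: 0.0
```

>>> step_arm([
  [0, 0, 0, 0, 0, 0.01, 125],
  [0, 0, 0, 0, 0, 0.04, 125],
  [0, 0, 0, 0, 0, 0.08, 125],
  [0, 0, 0, -0.01, 0.02, 0.115, 100],
  [0, 0, 0, -0.02, 0.04, 0.145, 100],
])

```text
t: 17.97
tool_pos: [0.4937, -0.0344, 0.2037]
tool_rot: [1.0, -0.029, 0.002, 0.0]
wrist_force: [-0.5, 0.4, 0.1]
grip_width: 0.607
grip_force: 0.0
```

>>> step_arm([
  [0, 0, 0, 0, 0, 0, 100],
  [0, 0, 0, 0, 0, 0, 100],
  [0, 0, 0, 0, 0, 0, 100],
])

```text
t: 18.22
tool_pos: [0.4927, -0.0343, 0.2005]
tool_rot: [1.0, -0.027, 0.0, 0.0]
wrist_force: [0.1, 0.2, 0.2]
grip_width: 0.605
grip_force: 0.0
```

Run:
```python
from h import *
np.set_printoptions(precision=4,suppress=True)
s=snap('wrist','w7');a=snap('top','t7');z=status.sense();print(z['tool_pos'],z['tool_rot'],abs(z['joint_vel']).max())
def blobs(f,lo,hi,mn):
    h=cv2.cvtColor(np.ascontiguousarray(f),cv2.COLOR_RGB2HSV);n,l,st,c=cv2.connectedComponentsWithStats(cv2.inRange(h,lo,hi))
    return [(st[i].tolist(),c[i].round(1).tolist()) for i in range(1,n) if st[i,4]>mn]
print(blobs(s['frame'],(18,90,80),(32,255,255),100))
print('pred L',w2p(s,[[.5167,.0002,.084],[.529,.0002,.084],[.5167,.0132,.084]]),'S',w2p(s,[[.5113,-.0747,.084],[.5213,-.0747,.084],[.5113,-.0647,.084]]))
print('S mouth pred if not home+10mm',w2p(s,[[.5113,-.0747,.094]]))
# dark handle in wrist and top
print('handle pred wrist',w2p(s,[[.5895,-.2476,.132]]),'top',w2p(a,[[.59,-.2465,.132]]))
h=cv2.cvtColor(np.ascontiguousarray(a['frame']),cv2.COLOR_RGB2GRAY)[205:235,410:440];print((cv2.connectedComponentsWithStats((h<30).astype('u1')))[2:])
```

```text
[ 0.4924 -0.0346  0.1993] [ 0.9996 -0.0278 -0.0013  0.0001] 0.011700725526316569
[([0, 139, 80, 38, 520], [38.9, 160.0]), ([264, 176, 34, 38, 962], [280.9, 194.5]), ([359, 179, 28, 31, 626], [372.4, 194.1]), ([23, 228, 66, 45, 1463], [51.6, 251.5]), ([476, 248, 14, 24, 263], [482.6, 260.6])]
pred L [[278.9861 196.9088]
 [277.5214 181.3001]
 [262.5347 197.8103]] S [[374.5542 198.6364]
 [374.3979 186.0142]
 [361.8484 199.2907]]
S mouth pred if not home+10mm [[376.2561 201.3806]]
handle pred wrist [[660.5577  77.923 ]] top [[424.5857 215.8438]]
(array([[  0,   0,  30,  30, 857],
       [  8,   9,   9,   8,  43]], dtype=int32), array([[14.6289, 14.5893],
       [11.9302, 12.7209]]))
```

Both heads' blobs match the predicted seated discs in bottom edge and width, so both blanks are home. Next I'll go to the handle, turning the tool so the fingers close along the handle's tangent.

>>> step_arm([
  [0, 0, 0.124, 0.005, -0.011, 0, 100],
  [0, 0, 0.248, 0.01, -0.021, 0, 100],
  [0, 0, 0.372, 0.015, -0.032, 0, 100],
  [0, 0, 0.496, 0.02, -0.043, 0, 100],
  [0, 0, 0.62, 0.0243, -0.0533, 0, 100],
])

```text
t: 18.73
tool_pos: [0.5171, -0.0886, 0.1988]
tool_rot: [0.96, 0.281, -0.001, -0.001]
wrist_force: [0.5, -0.1, 0.1]
grip_width: 0.606
grip_force: 0.0
```

>>> step_arm([
  [0, 0, 0.124, 0.005, -0.011, 0, 100],
  [0, 0, 0.248, 0.01, -0.021, 0, 100],
  [0, 0, 0.372, 0.015, -0.032, 0, 100],
  [0, 0, 0.496, 0.02, -0.043, 0, 100],
  [0, 0, 0.62, 0.0243, -0.0533, 0, 100],
])

```text
t: 19.15
tool_pos: [0.5413, -0.142, 0.1986]
tool_rot: [0.828, 0.561, -0.001, -0.001]
wrist_force: [0.3, -0.6, -0.3]
grip_width: 0.608
grip_force: 0.0
```

>>> step_arm([
  [0, 0, 0.124, 0.005, -0.011, 0, 100],
  [0, 0, 0.248, 0.01, -0.021, 0, 100],
  [0, 0, 0.372, 0.015, -0.032, 0, 100],
  [0, 0, 0.496, 0.02, -0.043, 0, 100],
  [0, 0, 0.62, 0.0243, -0.0533, 0, 100],
])

```text
t: 19.57
tool_pos: [0.5656, -0.1953, 0.1984]
tool_rot: [0.618, 0.786, -0.001, -0.002]
wrist_force: [0.9, -0.2, 0.2]
grip_width: 0.606
grip_force: 0.0
```

>>> step_arm([
  [0, 0, 0.124, 0.005, -0.011, 0, 100],
  [0, 0, 0.248, 0.01, -0.021, 0, 100],
  [0, 0, 0.372, 0.015, -0.032, 0, 100],
  [0, 0, 0.496, 0.02, -0.043, 0, 100],
  [0, 0, 0.62, 0.0243, -0.0533, 0, 100],
])

```text
t: 19.98
tool_pos: [0.5899, -0.2486, 0.1983]
tool_rot: [0.348, 0.937, 0.0, -0.002]
wrist_force: [-0.7, 0.4, -0.0]
grip_width: 0.607
grip_force: 0.0
```

>>> step_arm([
  [0, 0, 0, 0, 0, 0, 100],
  [0, 0, 0, 0, 0, 0, 100],
  [0, 0, 0, 0, 0, 0, 100],
])

```text
t: 20.23
tool_pos: [0.5896, -0.2472, 0.1993]
tool_rot: [0.352, 0.936, 0.0, -0.001]
wrist_force: [-0.2, -0.1, 0.0]
grip_width: 0.606
grip_force: 0.0
```

Run:
```python
from h import *
np.set_printoptions(precision=4,suppress=True)
s=snap('wrist','w8');z=status.sense();q=z['tool_rot'];print(z['tool_pos'],q,'toolx',2*np.arctan2(q[1],q[0]),z['joint_pos'],abs(z['joint_vel']).max())
p=w2p(s,[[.5895,-.2476,.132],[.5895,-.2476,.082],[.507,-.1755,.07]]);print(p)
g=cv2.cvtColor(np.ascontiguousarray(s['frame']),cv2.COLOR_RGB2GRAY)
x,y=p[0].astype(int);y0,x0=max(y-50,0),max(x-50,0);c=g[y0:y+50,x0:x+50]
n,l,st,ce=cv2.connectedComponentsWithStats((c<32).astype('u1'))
for i in range(1,n):
    if st[i,4]>40: print(st[i]+[x0,y0,0,0,0],ce[i]+[x0,y0])
print(x0,y0); print(c[::5,::4])
```

```text
[ 0.5897 -0.247   0.1997] [ 0.3517  0.9361  0.0002 -0.0009] toolx 2.4227127285833636 [-0.4148  0.4288  1.4224  0.0003  1.2922 -1.2668] 0.011109531031247389
[[326.6452 247.7661]
 [326.4613 226.9949]
 [326.4924  82.4397]]
[314 219  21  34 347] [323.7637 230.6196]
276 197
[[110 108 116 118 115 110 118 118  89  82 118 118 123 113 119 165 160 158
  158 148 156 154 154 153 160]
 [113 120 119 114 116 130 115 122  83 105 120 118 126 116 119 158 161 157
  153 159 153 151 159 160 158]
 [118 115 113 117 118 114 171 153 120 111 116 117 125 117 118 161 154 152
  156 153 153 159 161 160 161]
 [118 113 115 113 117 123 151 147 114 111 103 105 113 104 104 139 158 152
  154 161 160 159 161 159 154]
 [114 120 114 123 121 115 115 112 117 108 122 118 110 125 120 116 153 155
  161 159 159 162 156 157 156]
 [116 116 121 120 114 117 113 116 107 118  99  17  27  19  56 120 131 161
  159 164 162 156 160 158 170]
 [118 121 112 114 113 116 113 110 110  85  23  12  18  17   1 120 132 160
  164 155 160 157 163 169 169]
 [118 115 114 114 116 112 110 107 111  79   1  29  22  28  22 120 154 141
  154 159 156 169 166
[... 570 characters left out ...]
17 108 104 112 141 165 168 165 166 138
  122 149 165 164 159 156 159]
 [116 113 114 112 113 111 119 113 108 112 112 116 166 166 164 165 160 154
  167 167 162 158 158 166 161]
 [112 112 111 107 115 114 109 107 111 115 118 118 149 165 161 155 160 167
  162 156 156 155 162 161 162]
 [112 112 113 114 112 105 108 112 117 117 116 115 115 158 156 165 164 159
  158 158 155 162 162 160 155]
 [112 116 118 104 104 110 114 114 115 115 117 117 112 163 168 162 156 158
  161 159 163 163 157 160 158]
 [116 109 107 109 111 116 116 117 118 114 111 111 116 131 158 159 160 158
  163 163 162 159 163 152 163]
 [106 105 110 115 115 118 114 115 114 107 115 117 112 142 161 157 155 164
  165 155 163 158 159 165 168]]
```

The handle's top disc is at about (324.5,246) px against a predicted (326.6,247.8), which is within about 1 mm. I'll descend and grip.

>>> step_arm([
  [0, 0, 0, 0, 0, -0.02, 140],
  [0, 0, 0, 0, 0, -0.045, 140],
  [0, 0, 0, 0, 0, -0.07, 140],
  [0, 0, 0, 0, 0, -0.095, 140],
  [0, 0, 0, 0, 0, -0.106, 140],
])

```text
t: 20.7
tool_pos: [0.5881, -0.2459, 0.0912]
tool_rot: [0.351, 0.936, 0.0, -0.003]
wrist_force: [-1.7, 0.5, -1.3]
grip_width: 0.449
grip_force: 0.0
```

>>> step_arm([
  [0, 0, 0, 0, 0, 0, 150],
  [0, 0, 0, 0, 0, 0, 170],
  [0, 0, 0, 0, 0, 0, 190],
  [0, 0, 0, 0, 0, 0, 210],
  [0, 0, 0, 0, 0, 0, 230],
], squeeze=60)

```text
t: 21.12
tool_pos: [0.5904, -0.249, 0.0966]
tool_rot: [0.351, 0.937, -0.001, 0.001]
wrist_force: [-2.9, -4.0, 4.2]
grip_width: 0.157
grip_force: 58.5
```

>>> step_arm([
  [0, 0, 0, 0, 0, 0, 255],
  [0, 0, 0, 0, 0, 0, 255],
  [0, 0, 0, 0, 0, 0, 255],
  [0, 0, 0, 0, 0, 0, 255],
  [0, 0, 0, 0, 0, 0, 255],
])

```text
t: 21.53
tool_pos: [0.5905, -0.249, 0.0965]
tool_rot: [0.351, 0.936, -0.001, 0.001]
wrist_force: [-4.6, -4.3, 6.1]
grip_width: 0.152
grip_force: 58.7
```

The handle is gripped: width is about 13 mm on the soft pads, grip force 59 N, and the TCP is 111 mm from the pivot. I'll draw it clockwise along the arc in small steps, turning the tool with it.

>>> step_arm([
  [0, 0, -0.05, -0.0038, -0.0041, 0, 255],
  [0, 0, -0.1, -0.0078, -0.008, 0, 255],
  [0, 0, -0.15, -0.0119, -0.0117, 0, 255],
  [0, 0, -0.2, -0.0163, -0.0151, 0, 255],
  [0, 0, -0.25, -0.0208, -0.0184, 0, 255],
])

```text
t: 21.95
tool_pos: [0.5729, -0.2653, 0.0966]
tool_rot: [0.466, 0.885, 0.002, 0.004]
wrist_force: [5.0, 1.2, 3.3]
grip_width: 0.158
grip_force: 58.9
```

```bash
cat > lev.py <<'E'
from h import *
np.set_printoptions(precision=4,suppress=True)
P=np.array([.507,-.1755]);z=status.sense();t=z['tool_pos'];v=t[:2]-P;q=z['tool_rot']
print(t,'r',np.hypot(*v),'alpha',-.7217-np.arctan2(v[1],v[0]),'rot alpha',2.4227-2*np.arctan2(q[1],q[0]))
th=np.arctan2(v[1],v[0]);print('F tangential(cw)',z['wrist_force'][:2]@[np.sin(th),-np.cos(th)],'radial',z['wrist_force'][:2]@[np.cos(th),np.sin(th)],z['wrist_force'][2],z['joint_pos'][5])
v0=np.array([.0835,-.0735])
f=lambda a:np.array([[np.cos(a),np.sin(a)],[-np.sin(a),np.cos(a)]])@v0
import sys
a0=float(sys.argv[1])
for a in map(float,sys.argv[2:]): print(a,a0-a,f(a)-f(a0))
E
python3 lev.py .25 .3 .35 .4 .45 .5
```

```text
[ 0.5729 -0.2653  0.0966] r 0.11140261823840938 alpha 0.21566471978881785 rot alpha 0.25004183181231765
F tangential(cw) -4.778102940931325 radial 2.0153221077107264 3.263847694402702 -1.0577082151782755
0.3 -0.04999999999999999 [-0.0047 -0.003 ]
0.35 -0.09999999999999998 [-0.0095 -0.0058]
0.4 -0.15000000000000002 [-0.0144 -0.0083]
0.45 -0.2 [-0.0195 -0.0106]
0.5 -0.25 [-0.0247 -0.0127]
```

>>> step_arm([
  [0, 0, -0.05, -0.0047, -0.003, 0, 255],
  [0, 0, -0.1, -0.0095, -0.0058, 0, 255],
  [0, 0, -0.15, -0.0144, -0.0083, 0, 255],
  [0, 0, -0.2, -0.0195, -0.0106, 0, 255],
  [0, 0, -0.25, -0.0247, -0.0127, 0, 255],
])

```text
t: 22.37
tool_pos: [0.5494, -0.2787, 0.0967]
tool_rot: [0.572, 0.82, 0.003, 0.005]
wrist_force: [5.8, -0.2, 2.4]
grip_width: 0.155
grip_force: 59.0
```

```bash
python3 lev.py .5 .55 .6 .65 .7 .75
```

```text
[ 0.5494 -0.2787  0.0967] r 0.11157319355633402 alpha 0.45907855929566677 rot alpha 0.5001443712751235
F tangential(cw) -5.293040270845377 radial 2.444639524239467 2.3710601732602075 -0.8442418780405258
0.55 -0.050000000000000044 [-0.0053 -0.0018]
0.6 -0.09999999999999998 [-0.0106 -0.0033]
0.65 -0.15000000000000002 [-0.016  -0.0045]
0.7 -0.19999999999999996 [-0.0215 -0.0055]
0.75 -0.25 [-0.027  -0.0062]
```

>>> step_arm([
  [0, 0, -0.05, -0.0053, -0.0018, 0, 255],
  [0, 0, -0.1, -0.0106, -0.0033, 0, 255],
  [0, 0, -0.15, -0.016, -0.0045, 0, 255],
  [0, 0, -0.2, -0.0215, -0.0055, 0, 255],
  [0, 0, -0.25, -0.027, -0.0062, 0, 255],
])

```text
t: 22.78
tool_pos: [0.5225, -0.286, 0.0967]
tool_rot: [0.67, 0.742, 0.003, 0.006]
wrist_force: [8.1, -2.2, 0.8]
grip_width: 0.155
grip_force: 58.8
```

```bash
python3 lev.py .75 .78 .81 .84 .87 .89 .9 .93 .96 .99
```

```text
[ 0.5225 -0.286   0.0967] r 0.11159339178500648 alpha 0.7094531467112628 rot alpha 0.7502041742383512
F tangential(cw) -7.684063346655244 radial 3.3056140471454487 0.8318911682744883 -0.6249373968936671
0.78 -0.030000000000000027 [-0.0033 -0.0003]
0.81 -0.06000000000000005 [-0.0067 -0.0005]
0.84 -0.08999999999999997 [-0.01   -0.0005]
0.87 -0.12 [-0.0133 -0.0005]
0.89 -0.14 [-0.0156 -0.0005]
0.9 -0.15000000000000002 [-0.0167 -0.0004]
0.93 -0.18000000000000005 [-0.02   -0.0002]
0.96 -0.20999999999999996 [-0.0233  0.0001]
0.99 -0.24 [-0.0266  0.0006]
```

>>> step_arm([
  [0, 0, -0.03, -0.0033, -0.0003, 0, 255],
  [0, 0, -0.06, -0.0067, -0.0005, 0, 255],
  [0, 0, -0.09, -0.01, -0.0005, 0, 255],
  [0, 0, -0.12, -0.0133, -0.0005, 0, 255],
  [0, 0, -0.14, -0.0156, -0.0005, 0, 255],
])

```text
t: 23.2
tool_pos: [0.5061, -0.2871, 0.0967]
tool_rot: [0.72, 0.694, 0.002, 0.005]
wrist_force: [5.3, -4.4, 2.8]
grip_width: 0.159
grip_force: 59.3
```

```bash
python3 lev.py .89 .91 .93 .95 .97 .98 .99 1.0
```

```text
[ 0.5061 -0.2871  0.0967] r 0.11160048070229187 alpha 0.8574535779384005 rot alpha 0.8887765367141904
F tangential(cw) -5.328231026270847 radial 4.376060799952368 2.8076829381484547 -0.4998930051742821
0.91 -0.020000000000000018 [-0.0022  0.0001]
0.93 -0.040000000000000036 [-0.0044  0.0003]
0.95 -0.05999999999999994 [-0.0067  0.0005]
0.97 -0.07999999999999996 [-0.0089  0.0007]
0.98 -0.08999999999999997 [-0.01    0.0009]
0.99 -0.09999999999999998 [-0.0111  0.001 ]
1.0 -0.10999999999999999 [-0.0122  0.0012]
```

The force dropped from 7.7 to 5.3 N, so the third tooth has passed, at α≈0.86. I'll ease on to the notch at about 0.95.

>>> step_arm([
  [0, 0, -0.02, -0.0022, 0.0001, 0, 255],
  [0, 0, -0.04, -0.0044, 0.0003, 0, 255],
  [0, 0, -0.06, -0.0067, 0.0005, 0, 255],
  [0, 0, -0.08, -0.0089, 0.0007, 0, 255],
  [0, 0, -0.09, -0.01, 0.0009, 0, 255],
])

```text
t: 23.62
tool_pos: [0.4963, -0.2866, 0.0967]
tool_rot: [0.75, 0.661, 0.002, 0.006]
wrist_force: [6.0, -4.8, 0.4]
grip_width: 0.153
grip_force: 59.0
```

>>> step_arm([
  [0, 0, 0, 0, 0, 0, 255],
  [0, 0, 0, 0, 0, 0, 255],
  [0, 0, 0, 0, 0, 0, 255],
  [0, 0, 0, 0, 0, 0, 255],
  [0, 0, 0, 0, 0, 0, 255],
])

```text
t: 24.03
tool_pos: [0.4964, -0.2866, 0.0967]
tool_rot: [0.75, 0.661, 0.002, 0.006]
wrist_force: [5.4, -3.3, 0.6]
grip_width: 0.153
grip_force: 59.0
```

```bash
python3 lev.py .98 .99
python3 - <<'E'
from h import *
a=snap('top','t9');b=snap('side','s9');P=np.array([.507,-.1755])
# lever post/bar check: predicted post top for several alphas, darkness at the bar mid (side/top), blanks' discs
for al in(.64,.8,.96,1.12):
    th=-.7217-al;u=np.array([np.cos(th),np.sin(th)])
    pts=[[*(P+r*u),.078] for r in(.055,.065,.075)]
    print(al,[ (a['frame'][int(round(y)),int(round(x))].tolist()) for x,y in w2p(a,pts)],[ (b['frame'][int(round(y)),int(round(x))].tolist()) for x,y in w2p(b,pts)])
E
```

```text
[ 0.4964 -0.2866  0.0967] r 0.11161574019259526 alpha 0.9437882381624758 rot alpha 0.9772456802723457
F tangential(cw) -5.706566642327198 radial 2.750723908533887 0.6106884780642294 -0.41887262644424156
0.99 -0.010000000000000009 [-0.0011  0.0002]
0.64 [[106, 99, 98], [96, 95, 98], [214, 130, 68]] [[123, 67, 22], [167, 97, 33], [168, 95, 34]]
0.8 [[100, 90, 92], [74, 72, 75], [118, 82, 71]] [[79, 59, 49], [138, 83, 41], [144, 89, 44]]
0.96 [[98, 97, 94], [101, 94, 93], [97, 91, 90]] [[67, 64, 65], [67, 65, 65], [69, 68, 67]]
1.12 [[41, 40, 40], [38, 39, 43], [140, 83, 44]] [[43, 41, 42], [51, 40, 29], [65, 40, 22]]
```

The lever stands at about 0.94–0.96 rad by pose, and the bar matches 0.96 in both cameras. The force is steady. I'll check the blanks once more and hand in.

Run:
```python
from h import *
a=load('t9');b=load('s9')
for n,s in(('top',a),('side',b)):
    h=cv2.cvtColor(np.ascontiguousarray(s['frame']),cv2.COLOR_RGB2HSV);k,l,st,c=cv2.connectedComponentsWithStats(cv2.inRange(h,(17,110,60),(33,255,255)))
    p=w2p(s,[[.5165,.001,.08],[.5117,-.074,.08]]);print(n,p.round(1).tolist(),[(st[i].tolist(),c[i].round(1).tolist()) for i in range(1,k) if st[i,4]>15 and min(np.hypot(*(c[i]-q)) for q in p)<15])
ticket_ok=True
```

```text
top [[329.9, 244.8], [357.5, 247.0]] [([325, 239, 10, 11, 79], [329.4, 243.8]), ([353, 242, 8, 8, 46], [356.8, 245.7])]
side [[335.8, 231.2], [350.9, 214.0]] [([345, 210, 11, 18, 141], [349.7, 218.2]), ([329, 226, 13, 21, 210], [335.0, 235.9])]
```

Both heads are where a seated blank should be in both views, so I'm handing in.

```bash
python3 -c "
from bench import ticket
print(ticket.close_job())"
```

```text
the job is handed in; nothing more can be done
None
```

I handed the job in with both blanks home in their bores and the gripper holding the lever at the third click (about 0.95 rad); the verdict isn't shown, and the small blank took two grasp attempts.

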